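# Hang the slotted light shield on the stand's headed pin

## Robot

A 6-joint arm with a two-finger parallel gripper is mounted at the origin on the work surface. World frame = base frame: x ahead of the robot, y to its left, z up, the work surface at z = 0. Lengths are in m, angles in rad, forces in N, time in s.
With the tool pointing down it reaches from about 0.35 to 0.775 m from the base axis. Payload 7.3 kg.
Tool frame: the origin (TCP) lies at the very end of the fingers, on their centre line; the grasp point (between the pads) lies 19 mm behind it; z points along the fingers, y is the direction in which the jaws open and shut (so a half turn about z gives the same grasp; the last joint's range is limited). The gripper opens to 92 mm and grips with 3 to 60 N. Pads are 19 mm wide; open, the fingers measure 130 mm over their backs; the gripper's body (75 mm by 190 mm) begins 47 mm behind the grasp point.
Start: joints at [0.962, 0.342, 1.524, -0, 1.275, -0.146], TCP at [0.234, 0.47, 0.227] pointing down, gripper open.
Joint ranges: [-2.53, 2.53], [-0.77, 2.02], [0.04, 2.7], [-1, 4.14], [0.28, 2.66], [-3.11, 3.11]. Speed limits (rad/s): [2.57, 2.57, 3.14, 3.14, 3.14, 3.14].

## Interface

Orientations are given as [roll, pitch, yaw] about the fixed x, y, z axes, in that order (R = Rz(yaw) Ry(pitch) Rx(roll)).
In Python, from cell import robot gives the robot as it stands.
- The arm moves only by the tool apply_moves, never from a script. Its argument "plan" is a list of rows, each an object of numbers: "tx", "ty", "tz": the shift along the tool's x, y, z in m; "yaw": the turn about the tool's z in rad; "grip": the opening, from -1 (shut) to 1 (fully open), so that 0 is half open. In form: [{"tx": .., "ty": .., "tz": .., "yaw": .., "grip": ..}, ...]. A call has 1 to 8 rows; each row is the pose to reach, as a shift and turn from the pose commanded when the call began, along the tool's axes at that moment; what a row does not reach only later rows make up. A row lasts 1/8 s, in which the tool goes at most 62.5 mm and 10.7 degrees, less where a joint would pass 70% of its speed; a pose out of reach is approached as far as the arm can. A call with a gripper value outside its range is refused whole. The fingers move at their own pace and stop on an object; "force" is the grip in N (left out, the last holds). Time passes only in rows, so rows that repeat a pose let the fingers close. It gives the time, the measured TCP pose, the force and the opening at its end, in the units of the state.
- robot.observe(): the state, without advancing time (a new reading comes with each control period).
- robot.read_camera(name): name is "side" or "top"; returns (picture, depth): 420x560x3 uint8, red, green, blue; 420x560 float32, m along the optical axis (not along the pixel's ray), 0 where there is no reading.
- robot.get_calibration(name): a dict with "camera_matrix" (3x3 intrinsics, pixels), "k1" (the pictures are not rectified: a ray, as slopes to the right and down, at radius r is drawn at 1 + k1 r^2 times it, then the intrinsics apply), "R" (3x3) and "t" (3): a world point X has camera coordinates R X + t. Camera axes: x right, y down, z forward; pixel columns grow to the right and rows downward; lengths in m; the calibration is good to about 2 mm. A picture is of the moment at which its call begins. get_calibration takes no time and is no camera call.
- robot.hand_in(): hands the job in, once; it reports no verdict.
Trained networks look in the newest picture that a camera, given by its name, has taken for a name from the list of things; names that differ only in an ending like _2 or _b are one class to them, and where a whole thing is asked for, a point or a joint stands for the part that bears it (a point fixed in the world has none). Each returns a list of dicts, best first, with "confidence" (0 to 1); they miss things now and then, are a little off and sometimes report something else, mostly with a low value. They report only what shows in the picture. A call takes as long as a camera call. They do not tell look-alikes from the thing itself.
- robot.outline_of(label, camera): "region" (420x560 bool, what is visible of it) and "pixel" ([row, column] in pixels, amid what is visible of it).
- robot.tip_of(label, camera): "pixel" ([row, column] in pixels: a listed point, or the origin of a listed thing).
The state is a dict: "time": time; "qpos": joint angles; "qvel": joint speeds; "joint_efforts": joint torques, N m; "tool_pos": TCP position; "tool_rot": TCP orientation; "contact_force": force on the tool from outside, world axes, zero at the start; "torque": the same for the moment, N m; "opening": finger opening in m.
Only numpy, scipy, OpenCV 4.12 (cv2) and the standard library are available. Lean on these libraries where they do the work, as an engineer would, in place of code of your own. Each camera call takes 0.05 s, during which the arm holds its last target.

## Task

Take the light shield with the slot that runs out through its side edge from the rack and hang it by that slot on the headed pin of the stand: slide the slot sideways over the pin until the pin is under the notch at the slot's inner end, lower the shield so that the pin sits up in the notch, and let go so that it hangs free and upright. The last user left the pin at some height of their own, so feel or look for it; leave the other plate in the rack and the things on the bench where they are.

Things in the scene. Friction and masses are not known exactly. Their poses are not given: they have to be found in the camera images.
- shield: Light shield: flat grey plastic plate 120 mm wide (its y), 145 mm tall (its z), 6 mm thick (its x), 0.1 to 0.18 kg, upright in one of the rack's grooves. Origin: centre of its lower edge. Whole above 101 mm: grip it there, across its thickness, from above. At the start its +y edge, with the slot's mouth, points roughly to the robot's right, towards the stand.
- shield_mouth (a point): Centre of the slot's open mouth in the shield's side edge, (0, 60, 83) mm in the shield's frame, same axes. The slot is 16 mm high (75 to 91 mm above the lower edge) and runs level from here inwards to its end wall at y = -9 mm.
- shield_notch (a point): Centre of the notch's flat roof, (0, -2, 101) mm in the shield's frame, same axes. At the slot's inner end the notch, 14 mm wide (y -9 to 5 mm), rises 10 mm out of the slot's top. The roof rests on top of the pin when the shield hangs; the centre of mass lies below it.
- window_plate: The other plate in the rack: same outline, colour and frame as the shield, but its opening is a closed window (y -40 to 40 mm, z 75 to 101 mm) that does not reach the edge. Leave it.
- rack: Fixed aluminium rack, base 150 x 150 mm, origin at the centre of its underside. Two grooves 9 mm wide run along its y, centred at x = -40 and +40 mm, closed at their ends; groove floor 10 mm, groove walls 45 mm above the bench. A plate stands in each groove, lower edge on the floor, and is drawn straight up.
- stand: Fixed stand: grey base (x -45 to 85 mm, y -55 to 55 mm, 14 mm thick), origin under the post. Upright tube up to 32 mm thick, 110 mm tall, on its z axis; out of it comes a 16 mm rod with a rigid level pin along the stand's +x. The rod ends 8 mm above the pin's axis. A plate hangs with its thickness along the pin.
- stand_under_pin (a point): Point on the stand's base right below the middle of the pin's free length: (31, 0, 14) mm in the stand's frame, same axes. The pin: steel, 10 mm in diameter, free from x = 8 to 54 mm in the stand's frame, then a head 22 mm in diameter to x = 60. The height of the pin's axis is not reported: 140 to 190 mm above the bench, locked, does not give.
- oil_bottle: Bystander: small amber bottle, 36 mm in diameter, 75 mm tall, origin under its centre.
- slide_box: Bystander: flat box 87 x 112 mm, 38 mm tall, origin under its centre.
- eyepiece: Bystander: black microscope eyepiece standing upright, 40 mm in diameter, 62 mm tall, origin under its centre.
Not all that is in view belongs to the job. Of the things like the stand, leave any that is yellow; of the rest the smaller one is meant.

How it is judged:
By the outcome, as a careful person would: the job done as asked, in the order asked, and still so for the second after the job is handed in, with the robot touching nothing.
It also fails if it takes over 67 s, if anything falls off the work surface, if the arm or the gripper's body presses on something with over 40 N, if the wrist force passes 120 N, or if a joint passes its speed limit or range.

## Working session

There is one attempt and no reset: what is moved stays moved. The work goes in short steps, Python scripts to look and compute and a tool call to move; the robot and the scene stay as the last step left them, time stands still between calls to the robot, and variables do not carry over. Pictures are saved under pics/ and viewed, and the job is handed in when it is done.

Besides the shell and the picture viewer there is one more tool, called after "Call:" as a command line: name --argument value ..., lists and objects as JSON in quotes. apply_moves: Moves the arm, as the interface text tells. Its arguments: {"type":"object","properties":{"plan":{"type":"array","items":{"type":"object","properties":{"tx":{"type":"number"},"ty":{"type":"number"},"tz":{"type":"number"},"yaw":{"type":"number"},"grip":{"type":"number"}}}},"force":{"type":"number"}},"required":["plan"]}

```bash
mkdir -p pics; ls; cat > h.py <<'E'
import numpy as np, cv2
from cell import robot
def cal(n):
    c=robot.get_calibration(n); return np.array(c["camera_matrix"]),c["k1"],np.array(c["R"]),np.array(c["t"])
def und(n,rc):
    K,k1,R,t=cal(n); rc=np.atleast_2d(rc).astype(float)
    x=(rc[:,1]-K[0,2])/K[0,0]; y=(rc[:,0]-K[1,2])/K[1,1]
    u,v=x.copy(),y.copy()
    for _ in range(20):
        s=1+k1*(u*u+v*v); u=x/s; v=y/s
    return np.stack([u,v,np.ones_like(u)],1)
def px2w(n,rc,d):
    K,k1,R,t=cal(n); p=und(n,rc)*np.atleast_1d(d)[:,None]
    return (p-t)@R
def cloud(n,D):
    r,c=np.mgrid[0:D.shape[0],0:D.shape[1]]
    return px2w(n,np.stack([r.ravel(),c.ravel()],1),D.ravel()).reshape(*D.shape,3)
def w2px(n,X):
    K,k1,R,t=cal(n); p=np.atleast_2d(X)@R.T+t
    a=p[:,:2]/p[:,2:]; a=a*(1+k1*(a**2).sum(1,keepdims=True))
    return np.stack([a[:,1]*K[1,1]+K[1,2],a[:,0]*K[0,0]+K[0,2]],1)
E
python3 - <<'E'
from h import *
for n in("side","top"):
    im,D=robot.read_camera(n); cv2.imwrite(f"pics/{n}0.png",im[...,::-1]); np.savez(f"{n}0.npz",im=im,D=D)
    K,k1,R,t=cal(n); print(n,K.tolist(),k1,"C",(-R.T@t).round(3),R.round(3).tolist())
s=robot.observe(); print(s)
E
```

```text
pics
side [[542.9475278111809, 0.0, 270.2457224111655], [0.0, 542.9475278111809, 207.7972175884334], [0.0, 0.0, 1.0]] -0.07016203624637293 C [ 0.235 -1.077  0.796] [[0.969, -0.246, -0.005], [-0.134, -0.509, -0.85], [0.207, 0.825, -0.526]]
top [[441.2832126685584, 0.0, 268.2088956987375], [0.0, 441.2832126685584, 204.48071998700203], [0.0, 0.0, 1.0]] 0.019473252365978688 C [ 0.32  -0.002  1.168] [[0.023, -1.0, -0.001], [-0.987, -0.022, -0.161], [0.161, 0.004, -0.987]]
{'time': 0.1, 'qpos': array([ 9.61968173e-01,  3.42657532e-01,  1.52489805e+00,  8.73017112e-06,
        1.27536724e+00, -1.46023133e-01]), 'qvel': array([-0.00082444, -0.00118699, -0.00160812,  0.00138001, -0.00129576,
       -0.00095334]), 'joint_efforts': array([ 1.04137584e-03, -4.32006133e+01, -2.44691652e+01,  7.18506798e-02,
        5.26732486e-02, -7.04263834e-05]), 'tool_pos': array([0.23418239, 0.46949429, 0.2261203 ]), 'tool_rot': array([-3.14027786e+00, -2.01805543e-04,  2.67878495e+00]), 'contact_force': array([-0.01573687,  0.67035274, -0.03963608]), 'torque': array([-0.00880086, -0.05751434,  0.03308952]), 'opening': 0.09143010836393212}
```

View pics/side0.png

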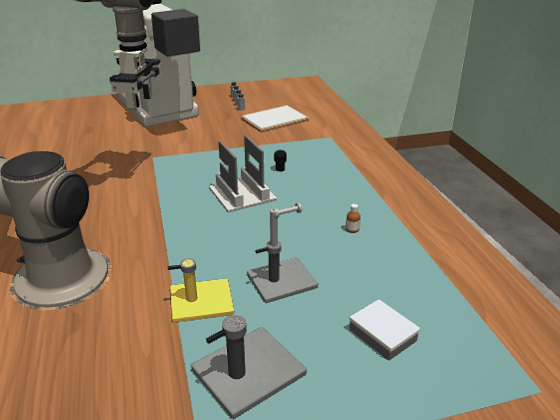

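View pics/top0.png

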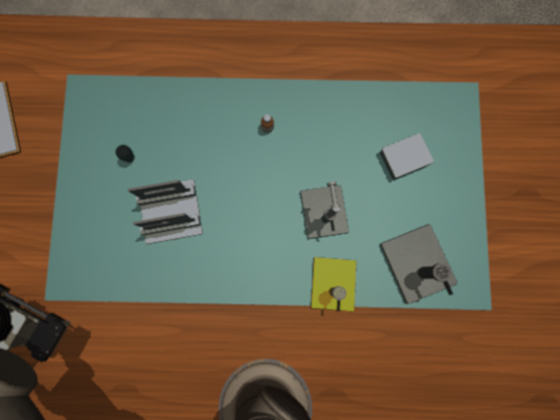

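```bash
python3 - <<'E'
from h import *
d=np.load("side0.npz"); im=d["im"][...,::-1]
a=cv2.resize(im[125:215,195:315],(800,600),interpolation=cv2.INTER_CUBIC); cv2.imwrite("pics/rackz.png",a)
a=cv2.resize(im[195:300,240:380],(800,600),interpolation=cv2.INTER_CUBIC); cv2.imwrite("pics/standz.png",a)
D={"side":d["D"],"top":np.load("top0.npz")["D"]}
for n in("side","top"):
    C=cloud(n,D[n])
    for l in("shield","window_plate","stand","rack","oil_bottle","slide_box","eyepiece"):
        for o in robot.outline_of(l,n)[:3]:
            P=C[o["region"]&(D[n]>0)]
            print(n,l,round(o["confidence"],2),np.round(o["pixel"]),o["region"].sum(),np.percentile(P,[2,50,98],axis=0).round(3).tolist() if len(P) else None)
    for l in("shield_mouth","shield_notch","stand_under_pin","stand","rack"):
        for o in robot.tip_of(l,n)[:3]:
            r,c=np.round(o["pixel"]).astype(int); print(n,"tip",l,round(o["confidence"],2),np.round(o["pixel"],1),C[r,c].round(3))
E
```

```text
side shield 0.68 [166. 229.] 618 [[0.435, 0.194, 0.044], [0.449, 0.245, 0.105], [0.463, 0.313, 0.157]]
side window_plate 0.63 [157. 256.] 668 [[0.513, 0.212, 0.003], [0.527, 0.267, 0.1], [0.566, 0.442, 0.157]]
side stand 0.7 [276. 278.] 2391 [[0.429, -0.208, 0.001], [0.482, -0.16, 0.015], [0.559, -0.083, 0.11]]
side stand 0.62 [368. 245.] 6576 [[0.274, -0.477, 0.005], [0.349, -0.411, 0.019], [0.45, -0.315, 0.143]]
side stand 0.58 [296. 196.] 2589 [[0.244, -0.228, 0.005], [0.295, -0.18, 0.015], [0.366, -0.121, 0.111]]
side rack 0.62 [193. 239.] 1470 [[0.409, 0.178, 0.004], [0.487, 0.23, 0.015], [0.558, 0.334, 0.048]]
side slide_box 0.72 [330. 381.] 2634 [[0.589, -0.428, 0.001], [0.638, -0.377, 0.037], [0.699, -0.306, 0.041]]
side eyepiece 0.75 [160. 279.] 225 [[0.615, 0.363, 0.003], [0.631, 0.372, 0.044], [0.65, 0.439, 0.064]]
side tip shield_mouth 0.93 [160.6 219.5] [0.461 0.484 0.003]
side tip shield_notch 0.83 [162.4 229.4] [0.45  0.238 0.122]
side tip shield_notch 0.44 [186.1 251.8] [0.516 0.253 0.029]
side tip stand_under_pin 0.8 [276.6 286.9] [ 0.505 -0.154  0.016]
side tip stan
[... 1169 characters left out ...]
41]]
top eyepiece 0.59 [156. 124.] 222 [[0.614, 0.367, 0.009], [0.628, 0.38, 0.058], [0.646, 0.399, 0.064]]
top tip shield_mouth 0.87 [225.9 141.9] [0.434 0.307 0.104]
top tip shield_notch 0.69 [216.8 161.7] [0.451 0.248 0.153]
top tip stand_under_pin 0.91 [281.6 333.4] [ 0.31  -0.168  0.016]
top tip stand_under_pin 0.82 [205.7 322.2] [ 0.508 -0.139  0.014]
top tip stand_under_pin 0.73 [258.  416.7] [ 0.377 -0.384  0.017]
top tip stand 0.83 [290.6 332.3] [ 0.29  -0.153  0.1  ]
top tip stand 0.67 [219.1 322.6] [ 0.47  -0.139  0.041]
top tip stand 0.63 [271.  421.4] [ 0.343 -0.383  0.048]
top tip rack 0.95 [209.4 176.7] [0.492 0.245 0.01 ]
top tip rack 0.34 [219.4 327.4] [ 0.461 -0.14   0.105]
```

View pics/rackz.png

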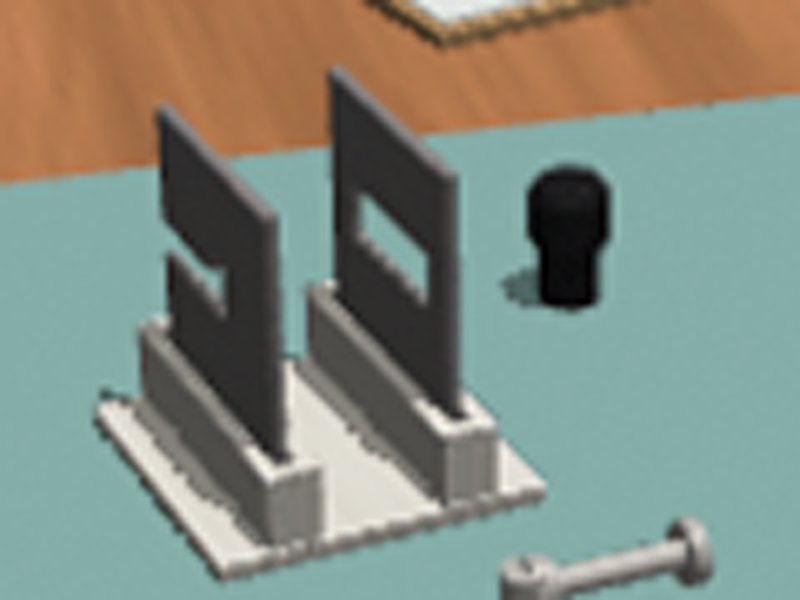

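View pics/standz.png

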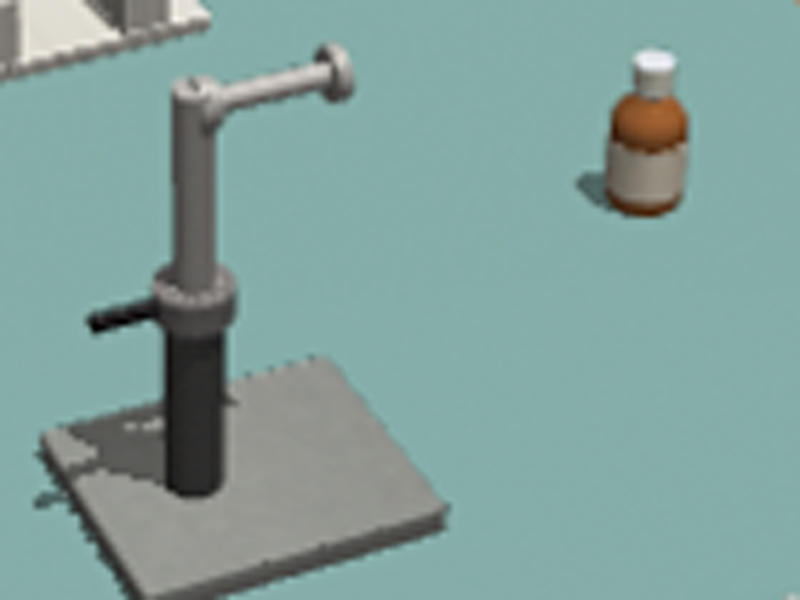

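```bash
python3 - <<'E'
from h import *
for n in("side","top"):
    D=np.load(n+"0.npz")["D"]; C=cloud(n,D); X=C[D>0]
    m=(X[:,2]>.12)&(X[:,2]<.23)&(abs(X[:,0]-.5)<.1)&(abs(X[:,1]+.15)<.07)
    P=X[m]; print(n,"pin pts",len(P))
    i=np.argsort(P[:,0])
    print(P[i][::max(1,len(P)//40)].round(3).tolist())
    for x0,name in((.45,"shield"),(.525,"window")):
        m=(abs(X[:,0]-x0)<.03)&(X[:,1]>.17)&(X[:,1]<.36)&(X[:,2]>.06)&(X[:,2]<.17)
        P=X[m]; l=cv2.fitLine(P[:,:2].astype(np.float32),cv2.DIST_HUBER,0,.01,.01).ravel()
        print(n,name,len(P),"line",l, "yaw",np.degrees(np.arctan2(l[1],l[0])),np.percentile(P,[1,50,99],axis=0).round(4).tolist())
        T=P[P[:,2]>.15]
        print("  top",len(T),T.mean(0).round(4) if len(T) else '',np.percentile(T,[2,98],axis=0).round(4).tolist() if len(T) else '')
    # stand base
    m=(X[:,2]>.009)&(X[:,2]<.019)&(abs(X[:,0]-.5)<.1)&(abs(X[:,1]+.15)<.08)
    print("base",cv2.minAreaRect(X[m][:,:2].astype(np.float32)*1000))
    m=(X[:,2]>.003)&(X[:,2]<.05)&(abs(X[:,0]-.485)<.1)&(abs(X[:,1]-.26)<.095)
    print("rack",cv2.minAreaRect(X[m][:,:2].astype(np.float32)*1000))
E
```

```text
side pin pts 419
[[0.467, -0.152, 0.158], [0.467, -0.15, 0.154], [0.468, -0.149, 0.158], [0.468, -0.155, 0.123], [0.468, -0.154, 0.146], [0.469, -0.152, 0.137], [0.469, -0.151, 0.151], [0.47, -0.157, 0.153], [0.47, -0.155, 0.164], [0.471, -0.153, 0.137], [0.472, -0.158, 0.132], [0.472, -0.156, 0.144], [0.473, -0.155, 0.176], [0.473, -0.152, 0.197], [0.474, -0.158, 0.188], [0.474, -0.157, 0.165], [0.475, -0.147, 0.201], [0.476, -0.16, 0.146], [0.476, -0.158, 0.177], [0.477, -0.157, 0.136], [0.478, -0.159, 0.145], [0.479, -0.157, 0.174], [0.479, -0.155, 0.19], [0.479, -0.154, 0.131], [0.481, -0.157, 0.193], [0.481, -0.155, 0.17], [0.482, -0.153, 0.198], [0.483, -0.158, 0.186], [0.485, -0.155, 0.192], [0.491, -0.152, 0.191], [0.495, -0.152, 0.188], [0.501, -0.147, 0.194], [0.504, -0.15, 0.188], [0.509, -0.148, 0.191], [0.514, -0.148, 0.193], [0.518, -0.146, 0.189], [0.524, -0.144, 0.193], [0.527, -0.138, 0.192], [0.529, -0.147, 0.195], [0.53, -0.151, 0.192], [0.532, -0.144, 0.2], [0.534, -0.146, 0.201]]
side shield 554 line [ 0.20447125 -0.9788726   0.45017514  0.23648106] yaw -78.20145
[... 1684 characters left out ...]
ld 469 line [ 0.20329732 -0.97911704  0.44688594  0.24904904] yaw -78.27015 [[0.4336, 0.1964, 0.0626], [0.4463, 0.2548, 0.1291], [0.4615, 0.3136, 0.157]]
  top 153 [0.4477 0.2556 0.1538] [[0.4355, 0.198, 0.1504], [0.4609, 0.3124, 0.1571]]
top window 591 line [ 0.19737418 -0.9803282   0.5222719   0.2779876 ] yaw -78.61655 [[0.5112, 0.2144, 0.0619], [0.5241, 0.2741, 0.124], [0.539, 0.3322, 0.1572]]
  top 149 [0.5255 0.2735 0.1538] [[0.5132, 0.2158, 0.1505], [0.5389, 0.3322, 0.1578]]
base ((494.6683349609375, -145.59727478027344), (129.95404052734375, 109.9725341796875), 9.158287048339844)
rack ((484.9325866699219, 259.5888977050781), (189.12208557128906, 198.78616333007812), 89.98513793945312)
```

```bash
cat >> h.py <<'E'
from scipy.spatial.transform import Rotation as Ro
def go(x,y,z,yawdeg):
    s=robot.observe(); R=Ro.from_euler("xyz",s["tool_rot"])
    d=R.as_matrix().T@(np.array([x,y,z])-s["tool_pos"])
    dy=-(np.radians(yawdeg)-s["tool_rot"][2]); dy=(dy+np.pi)%(2*np.pi)-np.pi
    print("shift",d.round(4),"yaw",round(dy,4),"t",s["time"],"pos",s["tool_pos"].round(4),"open",round(s["opening"],4),"F",np.round(s["contact_force"],1))
E
python3 - <<'E'
from h import *
for yaw in(11.7,191.7):
    a=np.radians(yaw); ux=np.array([np.cos(a),np.sin(a),0]); uy=np.array([-np.sin(a),np.cos(a),0])
    o=np.array([.448,.2545,.01])
    print(yaw,w2px("side",[o+.06*uy+[0,0,.083],o-.002*uy+[0,0,.101]]).round(1).tolist())
go(.4484,.2525,.200,101.7)
E
```

```text
11.7 [[160.0, 219.8], [163.2, 227.7]]
191.7 [[177.9, 236.1], [162.6, 227.1]]
shift [-0.2885 -0.0989  0.0267] yaw 0.9038 t 1.3 pos [0.2344 0.4698 0.2267] open 0.0921 F [-0.3  0.   0.3]
```

The pictures and the network's mouth pixel both put the slot's mouth on the +y (left) side, not towards the stand as the text says. So I'll slide it on from the stand's right side. First I'll move above the shield.

Call:
apply_moves --plan '[{"tx": -0.05, "ty": -0.017, "tz": 0.0, "yaw": 0.15, "grip": 0}, {"tx": -0.1, "ty": -0.034, "tz": 0.0, "yaw": 0.3, "grip": 0}, {"tx": -0.15, "ty": -0.051, "tz": 0.0, "yaw": 0.45, "grip": 0}, {"tx": -0.2, "ty": -0.068, "tz": 0.0, "yaw": 0.6, "grip": 0}, {"tx": -0.25, "ty": -0.085, "tz": 0.01, "yaw": 0.75, "grip": 0}, {"tx": -0.2885, "ty": -0.0989, "tz": 0.02, "yaw": 0.904, "grip": 0}, {"tx": -0.2885, "ty": -0.0989, "tz": 0.0267, "yaw": 0.904, "grip": 0}, {"tx": -0.2885, "ty": -0.0989, "tz": 0.0267, "yaw": 0.904, "grip": 0}]'

```text
time: 2.3
tool_pos: [0.4478, 0.2526, 0.1995]
tool_rot: [-3.14, -0.0, 1.776]
contact_force: [-0.2, -0.5, -0.6]
opening: 0.0459
```

```bash
python3 - <<'E'
from h import *
s=robot.observe(); print(s["tool_rot"],s["opening"])
go(.4484,.2525,.125,101.7)
im,D=robot.read_camera("side"); cv2.imwrite("pics/s1.png",cv2.resize(im[90:240,150:350],(800,600))[...,::-1])
im,D=robot.read_camera("top"); cv2.imwrite("pics/t1.png",cv2.resize(im[130:280,80:280],(800,600))[...,::-1])
E
```

```text
[-3.14009264e+00 -1.78290696e-04  1.77571767e+00] 0.045933650998936947
shift [-0.0003  0.0007  0.0745] yaw 0.0007 t 2.3 pos [0.4478 0.2526 0.1995] open 0.0459 F [-0.2 -0.5 -0.6]
```

View pics/s1.png

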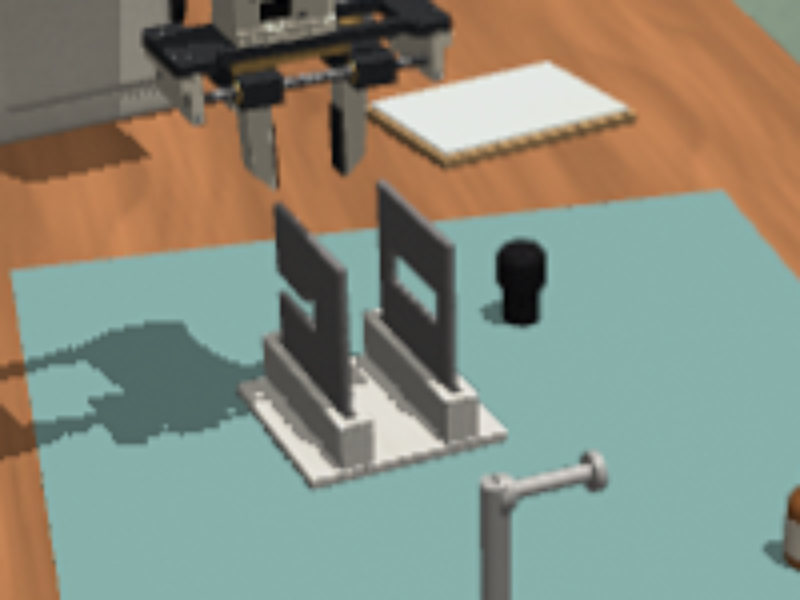

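View pics/t1.png

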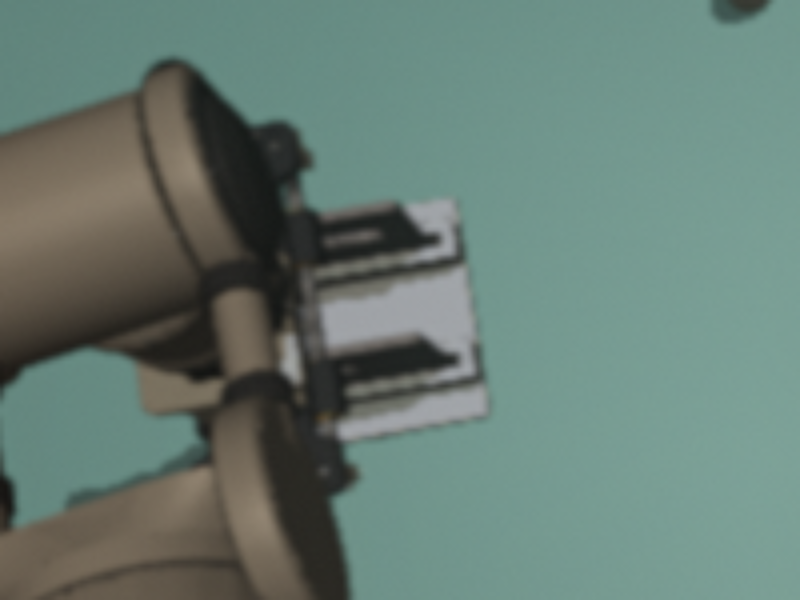

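The side view shows the fingers straddling the shield's top edge, with the tips near (275,185) and (348,170) in the zoomed picture. I'll lower and grip.

Call:
apply_moves --plan '[{"tx": 0, "ty": 0.0007, "tz": 0.04, "grip": 0}, {"tx": 0, "ty": 0.0007, "tz": 0.0745, "grip": 0}, {"tx": 0, "ty": 0.0007, "tz": 0.0745, "grip": 0}, {"tx": 0, "ty": 0.0007, "tz": 0.0745, "grip": -1}, {"tx": 0, "ty": 0.0007, "tz": 0.0745, "grip": -1}, {"tx": 0, "ty": 0.0007, "tz": 0.0745, "grip": -1}, {"tx": 0, "ty": 0.0007, "tz": 0.0745, "grip": -1}, {"tx": 0, "ty": 0.0007, "tz": 0.0745, "grip": -1}]' --force 20

```text
schema error: expected keys tx, ty, tz, yaw, grip
```

Call:
apply_moves --plan '[{"tz": 0, "grip": -1}, {"tz": 0, "grip": -1}, {"tz": -0.02, "grip": -1}, {"tz": -0.04, "grip": -1}, {"tz": -0.06, "grip": -1}, {"tz": -0.08, "grip": -1}, {"tz": -0.1, "grip": -1}, {"tz": -0.1, "grip": -1}]'

```text
schema error: expected keys tx, ty, tz, yaw, grip
```

```bash
python3 - <<'E'
from h import *
go(.5055-.075*np.sin(np.radians(9.2)),-.2,.345,99.2)
im,D=robot.read_camera("side"); cv2.imwrite("pics/s2.png",cv2.resize(im[60:240,150:390],(800,600))[...,::-1]); np.savez("s2.npz",im=im,D=D)
E
```

```text
shift [-0.453  -0.048  -0.1449] yaw 0.0456 t 2.4 pos [0.4478 0.2533 0.2003] open 0.0464 F [0.3 0.2 0.2]
```

View pics/s2.png

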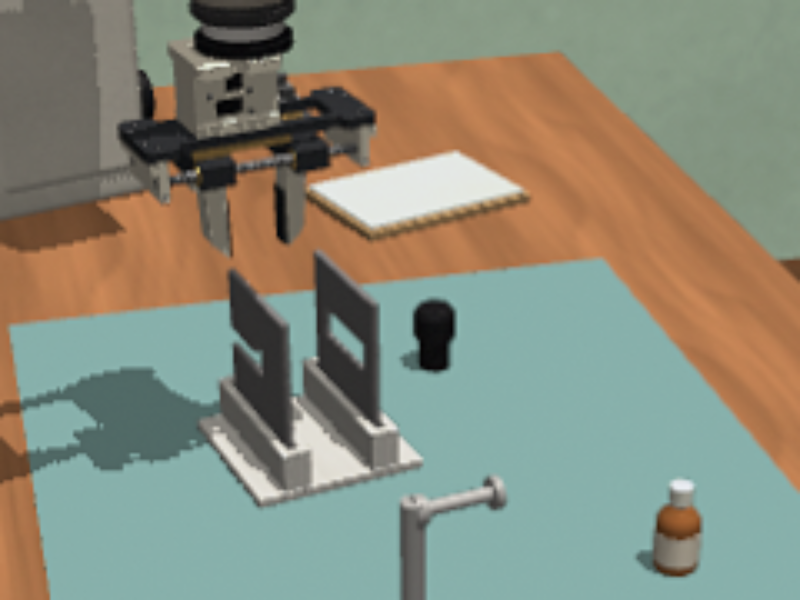

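All keys are needed in every row; nothing moved. I'll resend.

Call:
apply_moves --plan '[{"tx": 0, "ty": 0.0007, "tz": 0.04, "yaw": 0, "grip": 0}, {"tx": 0, "ty": 0.0007, "tz": 0.0745, "yaw": 0, "grip": 0}, {"tx": 0, "ty": 0.0007, "tz": 0.0745, "yaw": 0, "grip": 0}, {"tx": 0, "ty": 0.0007, "tz": 0.0745, "yaw": 0, "grip": -1}, {"tx": 0, "ty": 0.0007, "tz": 0.0745, "yaw": 0, "grip": -1}, {"tx": 0, "ty": 0.0007, "tz": 0.0745, "yaw": 0, "grip": -1}, {"tx": 0, "ty": 0.0007, "tz": 0.0745, "yaw": 0, "grip": -1}, {"tx": 0, "ty": 0.0007, "tz": 0.0745, "yaw": 0, "grip": -1}]' --force 20

```text
time: 3.45
tool_pos: [0.4492, 0.2527, 0.1259]
tool_rot: [3.141, -0.0, 1.775]
contact_force: [-0.2, -0.4, 2.9]
opening: 0.0062
```

Call:
apply_moves --plan '[{"tx": 0, "ty": 0, "tz": 0, "yaw": 0, "grip": -1}, {"tx": 0, "ty": 0, "tz": -0.02, "yaw": 0, "grip": -1}, {"tx": 0, "ty": 0, "tz": -0.045, "yaw": 0, "grip": -1}, {"tx": 0, "ty": 0, "tz": -0.07, "yaw": 0, "grip": -1}, {"tx": 0, "ty": 0, "tz": -0.095, "yaw": 0, "grip": -1}, {"tx": 0, "ty": 0, "tz": -0.12, "yaw": 0, "grip": -1}, {"tx": 0, "ty": 0, "tz": -0.12, "yaw": 0, "grip": -1}, {"tx": 0, "ty": 0, "tz": -0.12, "yaw": 0, "grip": -1}]'

```text
time: 4.45
tool_pos: [0.4485, 0.2524, 0.2442]
tool_rot: [-3.14, 0.0, 1.775]
contact_force: [-0.1, -0.4, -1.1]
opening: 0.006
```

```bash
python3 - <<'E'
from h import *
s=robot.observe();print(s["qpos"])
im,D=robot.read_camera("side"); cv2.imwrite("pics/s3.png",cv2.resize(im[60:240,150:390],(800,600))[...,::-1]); np.savez("s3.npz",im=im,D=D)
u=np.radians(99.2); mid=np.array([.5055,-.1442])
w=mid-.09*np.array([np.cos(u),np.sin(u)]); print(w)
go(w[0],w[1],.35,99.2)
E
```

```text
[3.63557429e-01 3.10582977e-01 1.52033965e+00 5.39514464e-05
 1.31261167e+00 1.59576010e-01]
[ 0.51988931 -0.23304226]
shift [-0.4899 -0.0286 -0.1057] yaw 0.0434 t 4.5 pos [0.4484 0.2524 0.2441] open 0.0058 F [-0.3 -0.3 -1.1]
```

View pics/s3.png

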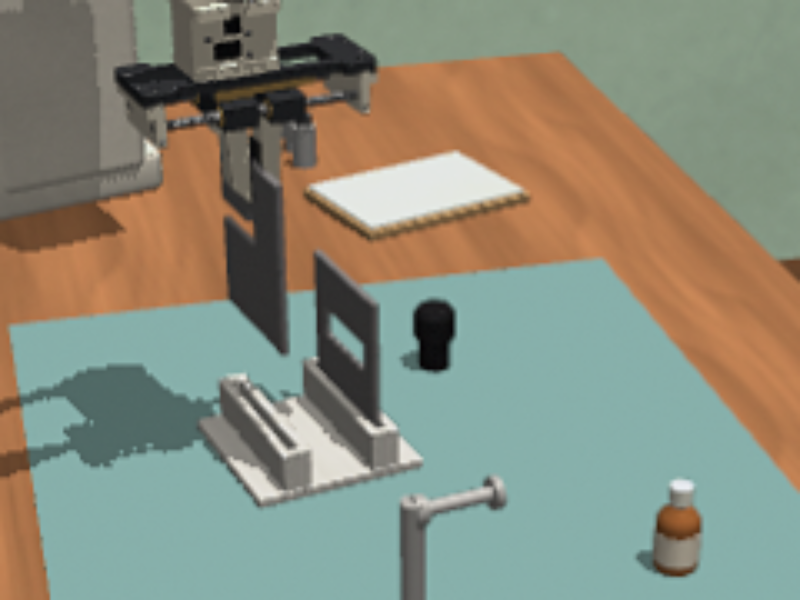

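The shield is held and the window plate is still in its groove. I'll carry the shield high over to the stand's right side.

Call:
apply_moves --plan '[{"tx": -0.02, "ty": -0.001, "tz": -0.03, "yaw": 0, "grip": -1}, {"tx": -0.05, "ty": -0.003, "tz": -0.06, "yaw": 0.01, "grip": -1}, {"tx": -0.09, "ty": -0.005, "tz": -0.09, "yaw": 0.02, "grip": -1}, {"tx": -0.13, "ty": -0.008, "tz": -0.106, "yaw": 0.03, "grip": -1}, {"tx": -0.18, "ty": -0.011, "tz": -0.106, "yaw": 0.0434, "grip": -1}, {"tx": -0.22, "ty": -0.013, "tz": -0.106, "yaw": 0.0434, "grip": -1}, {"tx": -0.25, "ty": -0.0145, "tz": -0.106, "yaw": 0.0434, "grip": -1}, {"tx": -0.25, "ty": -0.0145, "tz": -0.106, "yaw": 0.0434, "grip": -1}]'

```text
time: 5.5
tool_pos: [0.4855, 0.0032, 0.35]
tool_rot: [-3.139, -0.001, 1.728]
contact_force: [0.3, 0.6, -1.3]
opening: 0.0061
```

```bash
python3 - <<'E'
from h import *
go(.5199,-.2330,.35,99.2)
E
```

```text
shift [-2.387e-01 -3.000e-03 -1.000e-04] yaw -0.0032 t 5.5 pos [0.4855 0.0032 0.35  ] open 0.0061 F [ 0.3  0.6 -1.3]
```

Call:
apply_moves --plan '[{"tx": -0.03, "ty": 0, "tz": 0, "yaw": 0, "grip": -1}, {"tx": -0.07, "ty": -0.001, "tz": 0, "yaw": 0, "grip": -1}, {"tx": -0.11, "ty": -0.0015, "tz": 0, "yaw": 0, "grip": -1}, {"tx": -0.15, "ty": -0.002, "tz": 0, "yaw": 0, "grip": -1}, {"tx": -0.19, "ty": -0.0025, "tz": 0, "yaw": -0.003, "grip": -1}, {"tx": -0.22, "ty": -0.003, "tz": 0, "yaw": -0.003, "grip": -1}, {"tx": -0.2387, "ty": -0.003, "tz": 0, "yaw": -0.003, "grip": -1}, {"tx": -0.2387, "ty": -0.003, "tz": 0, "yaw": -0.003, "grip": -1}]'

```text
time: 6.5
tool_pos: [0.5208, -0.2312, 0.3506]
tool_rot: [-3.141, -0.001, 1.734]
contact_force: [-0.9, 0.1, -1.3]
opening: 0.0059
```

```bash
python3 - <<'E'
from h import *
go(.5199,-.2330,.2215,99.2)
E
```

```text
shift [-0.0018 -0.0011  0.1291] yaw 0.0023 t 6.5 pos [ 0.5208 -0.2312  0.3506] open 0.0059 F [-0.9  0.1 -1.3]
```

Call:
apply_moves --plan '[{"tx": -0.0018, "ty": -0.0011, "tz": 0.03, "yaw": 0.002, "grip": -1}, {"tx": -0.0018, "ty": -0.0011, "tz": 0.06, "yaw": 0.002, "grip": -1}, {"tx": -0.0018, "ty": -0.0011, "tz": 0.09, "yaw": 0.002, "grip": -1}, {"tx": -0.0018, "ty": -0.0011, "tz": 0.115, "yaw": 0.002, "grip": -1}, {"tx": -0.0018, "ty": -0.0011, "tz": 0.1295, "yaw": 0.002, "grip": -1}, {"tx": -0.0018, "ty": -0.0011, "tz": 0.1295, "yaw": 0.002, "grip": -1}, {"tx": -0.0018, "ty": -0.0011, "tz": 0.1295, "yaw": 0.002, "grip": -1}]'

```text
time: 7.38
tool_pos: [0.5205, -0.2331, 0.2232]
tool_rot: [3.14, 0.001, 1.733]
contact_force: [-0.2, -0.8, -1.5]
opening: 0.0057
```

```bash
python3 - <<'E'
from h import *
im,D=robot.read_camera("side"); cv2.imwrite("pics/s4.png",cv2.resize(im[130:310,190:430],(800,600),interpolation=cv2.INTER_CUBIC)[...,::-1]); np.savez("s4.npz",im=im,D=D)
im2,D2=robot.read_camera("top"); cv2.imwrite("pics/t4.png",cv2.resize(im2[130:280,250:450],(800,600),interpolation=cv2.INTER_CUBIC)[...,::-1])
s=robot.observe();p=s["tool_pos"];print(p,s["tool_rot"])
for n,i,d in(("side",im,D),("top",im2,D2)):
    for l in("shield_mouth","shield_notch"):
        for o in robot.tip_of(l,n)[:2]: print(n,l,round(o["confidence"],2),np.round(o["pixel"],1))
    C=cloud(n,d);X=C[d>0]
    m=(X[:,2]>.08)&(X[:,2]<.25)&(abs(X[:,0]-.52)<.05)&(abs(X[:,1]+.25)<.085)
    P=X[m];print(n,np.percentile(P,[1,50,99],axis=0).round(4).tolist())
u=np.radians(99.3);e=np.array([np.cos(u),np.sin(u),0])
low=p-[0,0,.1159]+.002*e
for n in("side","top"):
    print(n,"pred mouth/notch",w2px(n,[low+.06*e+[0,0,.083],low-.002*e+[0,0,.101]]).round(1).tolist())
E
```

```text
[ 0.52042762 -0.23332018  0.22318096] [3.13990453e+00 1.30206254e-03 1.73252014e+00]
side shield_mouth 0.73 [211.  293.4]
side shield_notch 0.4 [212.5 293.1]
side [[0.4999, -0.2917, 0.1085], [0.5202, -0.2468, 0.1772], [0.5351, -0.1707, 0.2488]]
top shield_mouth 0.63 [191.6 345. ]
top shield_mouth 0.52 [219.8 325.2]
top shield_notch 0.44 [221.3 324. ]
top [[0.507, -0.1785, 0.1083], [0.5092, -0.1715, 0.1745], [0.5136, -0.1703, 0.2497]]
side pred mouth/notch [[216.2, 292.8], [224.0, 306.6]]
top pred mouth/notch [[192.9, 346.0], [187.5, 375.1]]
```

View pics/s4.png

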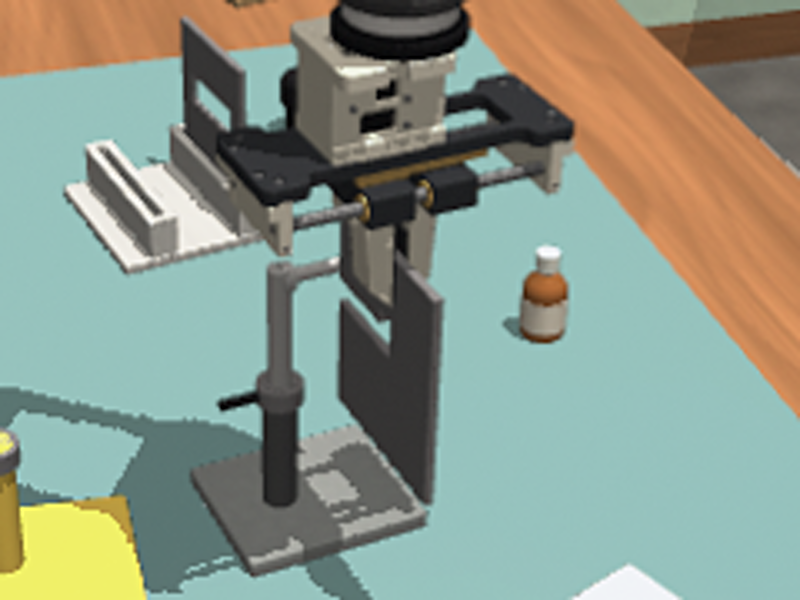

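View pics/t4.png

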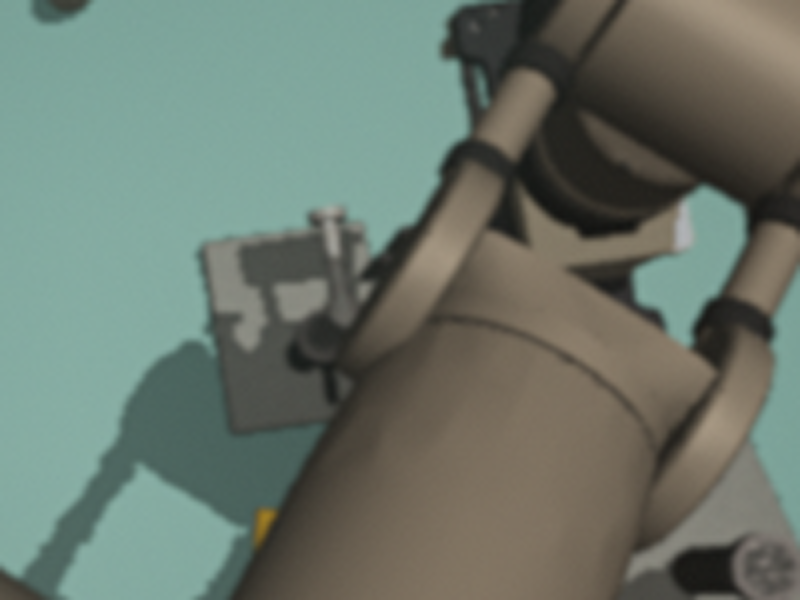

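```bash
python3 - <<'E'
from h import *
s=robot.observe();p=s["tool_pos"]
u=np.radians(99.3);e=np.array([np.cos(u),np.sin(u),0]);n=np.array([np.sin(u),-np.cos(u),0])
low=p-[0,0,.1159]+.002*e
f=lambda x,y,z: low+x*n+y*e+[0,0,z]
print("pred nearbottom L/R, neartop L/R, slotend bottom, farbottom",w2px("side",[f(-.003,-.06,0),f(.003,-.06,0),f(-.003,-.06,.145),f(.003,-.06,.145),f(-.003,-.009,.075),f(-.003,.06,0),f(-.003,.06,.075)]).round(1).tolist())
im=np.load("s4.npz")["im"]; cv2.imwrite("pics/s4z.png",cv2.resize(im[195:290,270:335],(547,800),interpolation=cv2.INTER_CUBIC)[:600,:,::-1]); 
a=im[200:290,285:330]; cv2.imwrite("pics/s4z.png",cv2.resize(a,None,fx=6.6,fy=6.6,interpolation=cv2.INTER_CUBIC)[...,::-1])
# pin
im0=np.load("side0.npz")["im"].astype(int)
sat=im0.max(2)-im0.min(2)
o=np.array([.4749,-.1492]);d=np.array([np.cos(np.radians(9.2)),np.sin(np.radians(9.2))])
for c in range(281,297,2):
    rows=[r for r in range(195,230) if sat[r,c]<25]
    mid=(rows[0]+rows[-1])/2
    best=min(((abs(w2px("side",[*(o+d*x),z])[0]-[mid,c]).sum(),x,z) for x in np.arange(.006,.062,.001) for z in np.arange(.175,.2,.0005)))
    print(c,rows[0],rows[-1],best)
E
```

```text
pred nearbottom L/R, neartop L/R, slotend bottom, farbottom [[282.1, 316.7], [281.3, 319.4], [220.7, 319.9], [220.0, 322.8], [237.5, 306.2], [249.3, 290.7], [220.1, 291.2]]
281 209 213 (np.float64(0.21006478090117753), np.float64(0.018000000000000002), np.float64(0.19))Traceback (most recent call last):
  File "<stdin>", line 16, in <module>
  File "<stdin>", line 16, in <genexpr>
  File "h.py", line 19, in w2px
    K,k1,R,t=cal(n); p=np.atleast_2d(X)@R.T+t
             ~~~^^^
  File "h.py", line 4, in cal
    c=robot.get_calibration(n); return np.array(c["camera_matrix"]),c["k1"],np.array(c["R"]),np.array(c["t"])
ValueError: time passes only in moves, steps and waits
```

View pics/s4z.png

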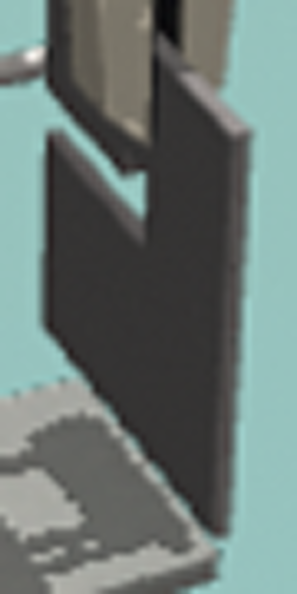

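```bash
sed -i 's/^def cal(n):/import functools\n@functools.lru_cache\ndef cal(n):/' h.py; python3 - <<'E'
from h import *
im0=np.load("side0.npz")["im"].astype(int)
sat=im0.max(2)-im0.min(2)
o=np.array([.4749,-.1492]);d=np.array([np.cos(np.radians(9.2)),np.sin(np.radians(9.2))])
G=[(x,z) for x in np.arange(.006,.062,.001) for z in np.arange(.175,.2,.0005)]
W=w2px("side",np.array([[*(o+d*x),z] for x,z in G]))
for c in range(280,298,2):
    rows=[r for r in range(195,230) if sat[r,c]<28]
    # subpixel weighting by teal saturation
    w=np.clip(1-sat[195:230,c]/np.median(sat[195:230,c]),0,1); w[w<.1]=0; mid=(w*np.arange(195,230)).sum()/w.sum()
    i=abs(W-[mid,c]).sum(1).argmin()
    print(c,rows[0],rows[-1],mid.round(2),w.sum().round(2),np.round(G[i],4))
go(.5199,-.2330,.2212,99.2)
E
```

```text
280 209 214 211.51 4.1 [0.015  0.1895]
282 209 213 211.15 4.28 [0.02  0.189]
284 208 213 210.54 4.15 [0.025  0.1895]
286 208 212 210.07 4.12 [0.029  0.1895]
288 207 212 209.64 4.12 [0.034  0.1895]
290 207 211 209.07 4.12 [0.039  0.1895]
292 206 211 208.64 4.12 [0.043  0.1895]
294 206 210 208.02 4.1 [0.048 0.19 ]
296 203 211 206.93 7.68 [0.052  0.1915]
shift [ 0.0003 -0.0001  0.0013] yaw 0.0009 t 7.675 pos [ 0.5201 -0.2333  0.2225] open 0.0061 F [ 0.6  0.3 -0.5]
```

The edges seen in the side camera put the pin axis at about 0.188 m after correcting the camera's offset against the held shield. I'll slide the slot on.

Call:
apply_moves --plan '[{"tx": 0.0, "ty": 0, "tz": 0.0013, "yaw": 0, "grip": -1}, {"tx": 0.01, "ty": 0, "tz": 0.0013, "yaw": 0, "grip": -1}, {"tx": 0.02, "ty": 0, "tz": 0.0013, "yaw": 0, "grip": -1}, {"tx": 0.03, "ty": 0, "tz": 0.0013, "yaw": 0, "grip": -1}, {"tx": 0.03, "ty": 0, "tz": 0.0013, "yaw": 0, "grip": -1}]'

```text
time: 8.3
tool_pos: [0.5151, -0.2025, 0.2209]
tool_rot: [3.141, -0.0, 1.734]
contact_force: [0.3, 1.0, -1.3]
opening: 0.0058
```

```bash
python3 - <<'E'
from h import *
im,D=robot.read_camera("side"); cv2.imwrite("pics/s5.png",cv2.resize(im[180:300,240:400],(800,600),interpolation=cv2.INTER_CUBIC)[...,::-1])
go(.5055,-.1442,.2209,99.2)
E
```

```text
shift [ 0.0597 -0.     -0.    ] yaw 0.0019 t 8.35 pos [ 0.5152 -0.2031  0.2209] open 0.0057 F [-0.3 -0.4  0.2]
```

View pics/s5.png

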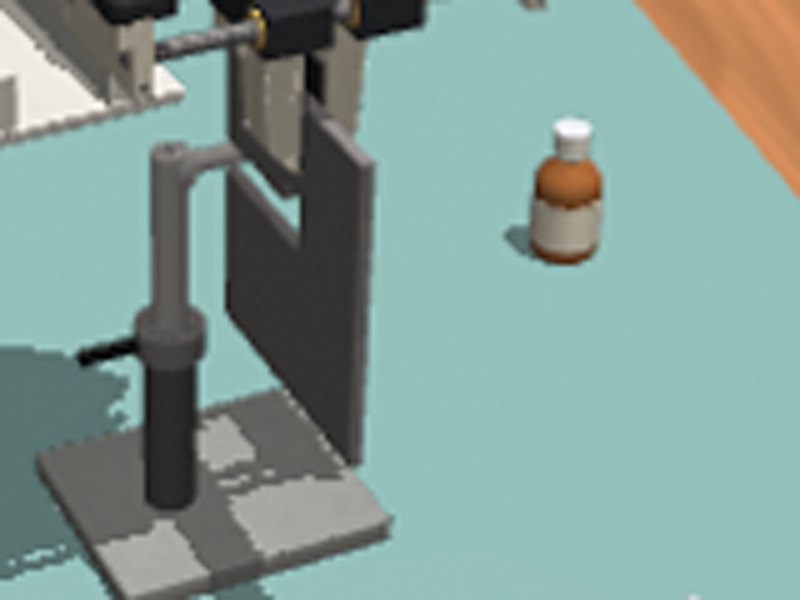

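The pin enters the mouth between the lips, near (235,155), with no contact force. I'll continue.

Call:
apply_moves --plan '[{"tx": 0.006, "ty": 0, "tz": 0, "yaw": 0, "grip": -1}, {"tx": 0.012, "ty": 0, "tz": 0, "yaw": 0, "grip": -1}, {"tx": 0.018, "ty": 0, "tz": 0, "yaw": 0, "grip": -1}, {"tx": 0.018, "ty": 0, "tz": 0, "yaw": 0, "grip": -1}]'

```text
time: 8.85
tool_pos: [0.5122, -0.1853, 0.2208]
tool_rot: [3.141, -0.0, 1.733]
contact_force: [0.7, 0.2, -1.6]
opening: 0.0058
```

Call:
apply_moves --plan '[{"tx": 0.006, "ty": 0, "tz": 0, "yaw": 0, "grip": -1}, {"tx": 0.014, "ty": 0, "tz": 0, "yaw": 0, "grip": -1}, {"tx": 0.022, "ty": 0, "tz": 0, "yaw": 0, "grip": -1}, {"tx": 0.03, "ty": 0, "tz": 0, "yaw": 0, "grip": -1}, {"tx": 0.036, "ty": 0, "tz": 0, "yaw": 0, "grip": -1}, {"tx": 0.036, "ty": 0, "tz": 0, "yaw": 0, "grip": -1}, {"tx": 0.036, "ty": 0, "tz": 0, "yaw": 0, "grip": -1}]'

```text
time: 9.72
tool_pos: [0.5065, -0.1504, 0.2207]
tool_rot: [3.141, 0.0, 1.732]
contact_force: [-0.0, 0.2, -0.8]
opening: 0.0058
```

```bash
python3 - <<'E'
from h import *
im,D=robot.read_camera("side"); cv2.imwrite("pics/s6.png",cv2.resize(im[180:300,240:400],(800,600),interpolation=cv2.INTER_CUBIC)[...,::-1])
go(.5055,-.1442,.2209,99.2)
E
```

```text
shift [ 0.0064  0.     -0.0002] yaw 0.0009 t 9.775 pos [ 0.5065 -0.1505  0.2207] open 0.0061 F [-0.3 -0.1 -1.4]
```

View pics/s6.png

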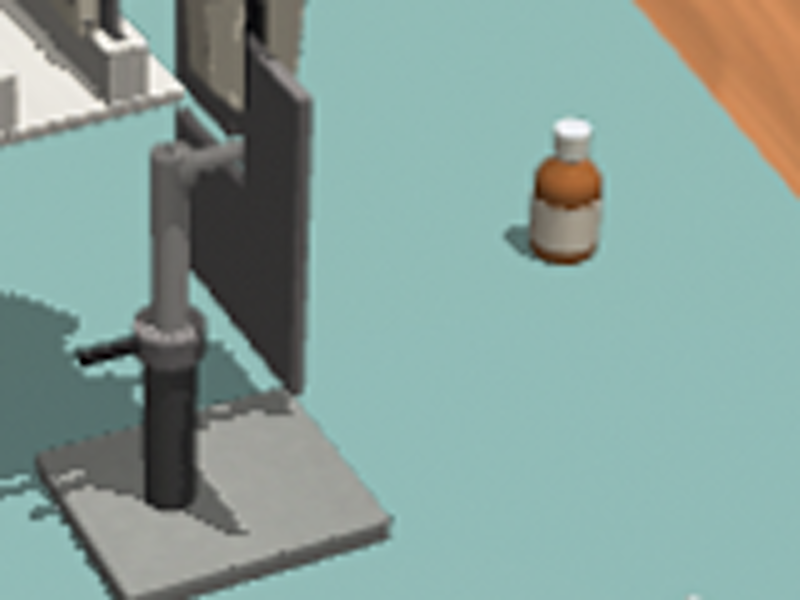

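The pin is in the slot and near its inner end. I'll feel for the end wall.

Call:
apply_moves --plan '[{"tx": 0.003, "ty": 0, "tz": 0, "yaw": 0, "grip": -1}, {"tx": 0.006, "ty": 0, "tz": 0, "yaw": 0, "grip": -1}, {"tx": 0.006, "ty": 0, "tz": 0, "yaw": 0, "grip": -1}]'

```text
time: 10.15
tool_pos: [0.5054, -0.1441, 0.2207]
tool_rot: [3.142, -0.0, 1.733]
contact_force: [0.8, -0.0, -0.9]
opening: 0.006
```

Call:
apply_moves --plan '[{"tx": 0.001, "ty": 0, "tz": 0, "yaw": 0, "grip": -1}, {"tx": 0.001, "ty": 0, "tz": 0, "yaw": 0, "grip": -1}]'

```text
time: 10.4
tool_pos: [0.5053, -0.1433, 0.2207]
tool_rot: [3.142, -0.0, 1.732]
contact_force: [-0.7, -1.1, -1.5]
opening: 0.006
```

Call:
apply_moves --plan '[{"tx": 0.001, "ty": 0, "tz": 0, "yaw": 0, "grip": -1}, {"tx": 0.001, "ty": 0, "tz": 0, "yaw": 0, "grip": -1}]'

```text
time: 10.65
tool_pos: [0.5052, -0.1428, 0.2207]
tool_rot: [3.141, 0.001, 1.732]
contact_force: [1.1, -2.8, -2.1]
opening: 0.0059
```

Call:
apply_moves --plan '[{"tx": 0.001, "ty": 0, "tz": 0, "yaw": 0, "grip": -1}, {"tx": 0.001, "ty": 0, "tz": 0, "yaw": 0, "grip": -1}]'

```text
time: 10.9
tool_pos: [0.5052, -0.1425, 0.2208]
tool_rot: [3.141, 0.002, 1.732]
contact_force: [0.5, -5.8, -1.8]
opening: 0.0057
```

Contact begins at about y = -0.1433. I'll back off 3.7 mm of command so the pin is centred under the notch, then lower.

Call:
apply_moves --plan '[{"tx": -0.0037, "ty": 0, "tz": 0, "yaw": 0, "grip": -1}, {"tx": -0.0037, "ty": 0, "tz": 0, "yaw": 0, "grip": -1}, {"tx": -0.0037, "ty": 0, "tz": 0.003, "yaw": 0, "grip": -1}, {"tx": -0.0037, "ty": 0, "tz": 0.006, "yaw": 0, "grip": -1}, {"tx": -0.0037, "ty": 0, "tz": 0.006, "yaw": 0, "grip": -1}]'

```text
time: 11.52
tool_pos: [0.5054, -0.1448, 0.2143]
tool_rot: [-3.141, -0.001, 1.733]
contact_force: [-0.4, 0.4, -1.3]
opening: 0.006
```

Call:
apply_moves --plan '[{"tx": 0, "ty": 0, "tz": 0.003, "yaw": 0, "grip": -1}, {"tx": 0, "ty": 0, "tz": 0.005, "yaw": 0, "grip": -1}, {"tx": 0, "ty": 0, "tz": 0.005, "yaw": 0, "grip": -1}]'

```text
time: 11.9
tool_pos: [0.5055, -0.145, 0.2095]
tool_rot: [-3.141, -0.0, 1.732]
contact_force: [0.5, -0.6, -0.7]
opening: 0.0057
```

The shield has dropped 11 mm with no contact, so the pin is inside the notch. I'll feel for the roof.

Call:
apply_moves --plan '[{"tx": 0, "ty": 0, "tz": 0.001, "yaw": 0, "grip": -1}, {"tx": 0, "ty": 0, "tz": 0.001, "yaw": 0, "grip": -1}]'

```text
time: 12.15
tool_pos: [0.5057, -0.1451, 0.2089]
tool_rot: [3.141, 0.0, 1.732]
contact_force: [0.1, -0.1, 0.4]
opening: 0.0058
```

Call:
apply_moves --plan '[{"tx": 0, "ty": 0, "tz": 0.001, "yaw": 0, "grip": -1}, {"tx": 0, "ty": 0, "tz": 0.001, "yaw": 0, "grip": -1}]'

```text
time: 12.4
tool_pos: [0.5057, -0.1451, 0.2087]
tool_rot: [3.141, 0.001, 1.732]
contact_force: [-2.5, 0.2, 6.8]
opening: 0.0057
```

```bash
python3 - <<'E'
from h import *
im,D=robot.read_camera("side"); cv2.imwrite("pics/s7.png",cv2.resize(im[180:300,240:400],(800,600),interpolation=cv2.INTER_CUBIC)[...,::-1])
go(.5055,-.1452,.2079,99.2)
E
```

```text
shift [-0.     -0.0002  0.0008] yaw 0.0011 t 12.45 pos [ 0.5057 -0.1451  0.2087] open 0.0059 F [-1.7  0.6  5.7]
```

View pics/s7.png

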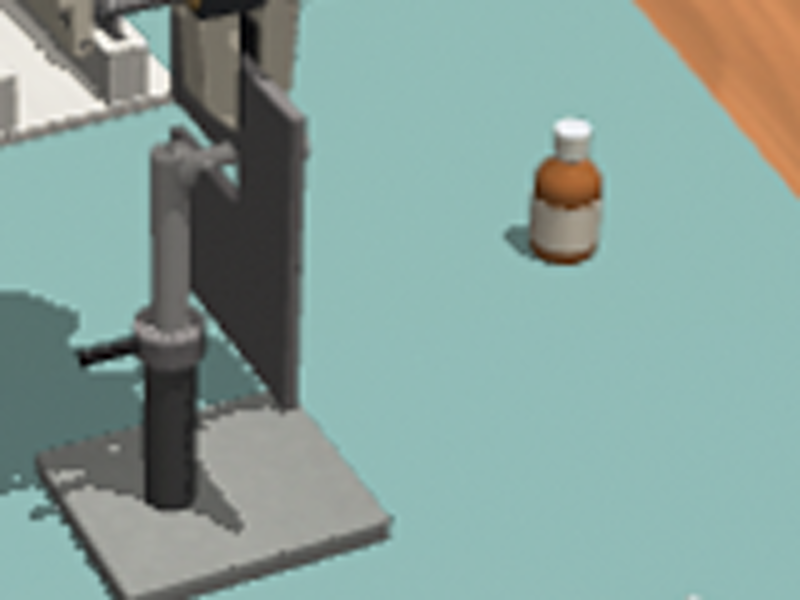

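The roof rests on the pin, with 7 N upward. I'll ease off slightly and open.

Call:
apply_moves --plan '[{"tx": 0, "ty": 0, "tz": -0.0007, "yaw": 0, "grip": -1}, {"tx": 0, "ty": 0, "tz": -0.0007, "yaw": 0, "grip": -1}, {"tx": 0, "ty": 0, "tz": -0.0007, "yaw": 0, "grip": -0.8}, {"tx": 0, "ty": 0, "tz": -0.0007, "yaw": 0, "grip": -0.65}, {"tx": 0, "ty": 0, "tz": -0.0007, "yaw": 0, "grip": -0.5}, {"tx": 0, "ty": 0, "tz": -0.0007, "yaw": 0, "grip": -0.4}, {"tx": 0, "ty": 0, "tz": -0.0007, "yaw": 0, "grip": -0.4}, {"tx": 0, "ty": 0, "tz": -0.0007, "yaw": 0, "grip": -0.4}]' --force 6

```text
time: 13.45
tool_pos: [0.5056, -0.145, 0.2084]
tool_rot: [3.142, -0.0, 1.732]
contact_force: [0.5, -0.3, -0.5]
opening: 0.0274
```

```bash
python3 - <<'E'
from h import *
im,D=robot.read_camera("side"); cv2.imwrite("pics/s8.png",cv2.resize(im[150:300,220:420],(800,600),interpolation=cv2.INTER_CUBIC)[...,::-1])
E
```

```text
(no output)
```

View pics/s8.png

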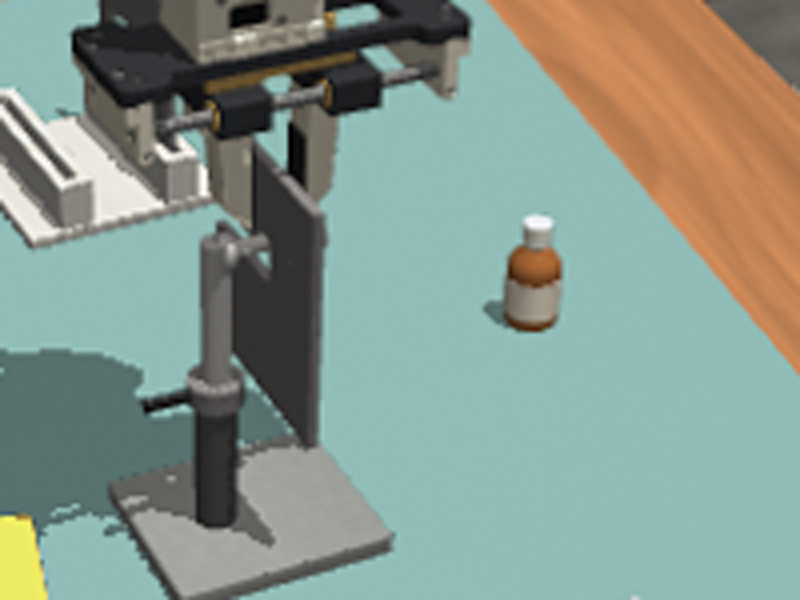

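The shield hangs on the pin between the open fingers. I'll withdraw straight up.

Call:
apply_moves --plan '[{"tx": 0, "ty": 0, "tz": -0.01, "yaw": 0, "grip": -0.4}, {"tx": 0, "ty": 0, "tz": -0.025, "yaw": 0, "grip": -0.4}, {"tx": 0, "ty": 0, "tz": -0.05, "yaw": 0, "grip": -0.4}, {"tx": 0, "ty": 0, "tz": -0.08, "yaw": 0, "grip": -0.4}, {"tx": 0, "ty": 0, "tz": -0.11, "yaw": 0, "grip": -0.4}, {"tx": 0, "ty": 0, "tz": -0.13, "yaw": 0, "grip": -0.4}, {"tx": 0, "ty": 0, "tz": -0.13, "yaw": 0, "grip": -0.4}]'

```text
time: 14.38
tool_pos: [0.5062, -0.1453, 0.3408]
tool_rot: [3.138, 0.003, 1.732]
contact_force: [0.2, 0.0, -0.7]
opening: 0.0275
```

Call:
apply_moves --plan '[{"tx": 0.04, "ty": 0, "tz": 0, "yaw": 0, "grip": -0.4}, {"tx": 0.09, "ty": 0, "tz": 0, "yaw": 0, "grip": -0.4}, {"tx": 0.14, "ty": 0, "tz": 0, "yaw": 0, "grip": -0.4}, {"tx": 0.19, "ty": 0, "tz": 0, "yaw": 0, "grip": -0.4}, {"tx": 0.2, "ty": 0, "tz": 0, "yaw": 0, "grip": -0.4}, {"tx": 0.2, "ty": 0, "tz": 0, "yaw": 0, "grip": -0.4}, {"tx": 0.2, "ty": 0, "tz": 0, "yaw": 0, "grip": -0.4}, {"tx": 0.2, "ty": 0, "tz": 0, "yaw": 0, "grip": -0.4}]'

```text
time: 15.38
tool_pos: [0.4736, 0.0512, 0.3382]
tool_rot: [-3.141, 0.0, 1.731]
contact_force: [-0.5, -0.6, 0.2]
opening: 0.0276
```

```bash
python3 - <<'E'
from h import *
for n in("side","top"):
    im,D=robot.read_camera(n); cv2.imwrite(f"pics/{n}9.png",im[...,::-1])
    if n=="side":
        cv2.imwrite("pics/s9z.png",cv2.resize(im[180:300,220:380],(800,600),interpolation=cv2.INTER_CUBIC)[...,::-1])
    X=cloud(n,D)[D>0]
    m=(X[:,2]>.07)&(X[:,2]<.25)&(abs(X[:,0]-.505)<.03)&(abs(X[:,1]+.145)<.08)
    P=X[m]
    for sgn in(-1,1):
        Q=P[(sgn*(P[:,1]+.145)>.03)]; print(n,sgn,len(Q),np.percentile(Q,[2,50,98],axis=0).round(4).tolist() if len(Q) else '')
print(robot.observe()["contact_force"])
E
```

```text
side -1 522 [[0.5072, -0.2043, 0.0977], [0.5109, -0.194, 0.1729], [0.5176, -0.1756, 0.239]]
side 1 224 [[0.4927, -0.1146, 0.0994], [0.4963, -0.1035, 0.2023], [0.4999, -0.0829, 0.2396]]
top -1 150 [[0.5078, -0.201, 0.0978], [0.5103, -0.1884, 0.191], [0.5157, -0.1759, 0.2388]]
top 1 198 [[0.4925, -0.1145, 0.0968], [0.496, -0.0975, 0.1914], [0.502, -0.0827, 0.2389]]
[-0.37198385 -0.25979305 -0.57412806]
```

View pics/s9z.png

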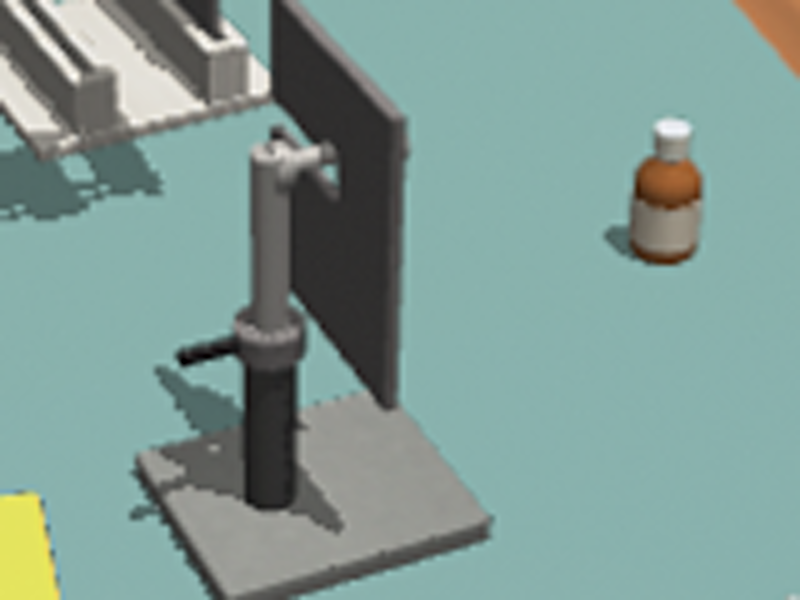

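View pics/side9.png

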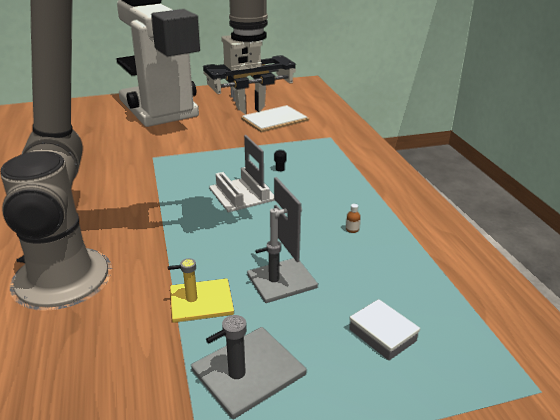

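View pics/top9.png

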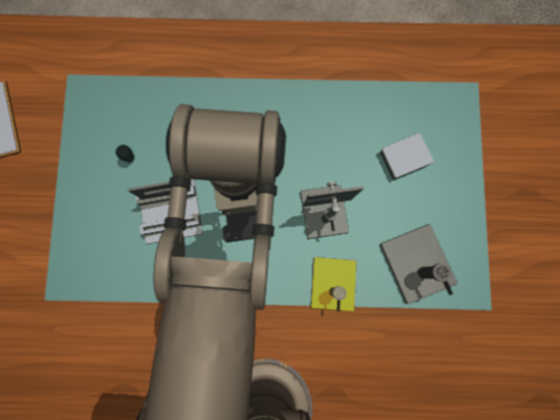

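The shield hangs level: both ends span about 0.098 to 0.239 m, clear of the rod and head. The other things are where they were. I'll hand in.

```bash
python3 -c "
from cell import robot
print(robot.hand_in())"
```

```text
the job is handed in; nothing more can be done
None
```

The shield now hangs free on the pin of the smaller grey stand, and I handed the job in at about 15.5 s of the 67 s allowed. I drew it from the rack, carried it over the stand and slid the slot onto the pin. I felt the slot's end wall, backed off about 2 mm, lowered until the notch roof rested on the pin, then let go and moved the arm away.

- **Pin height:** the side camera put the pin's axis at about 0.188 m. The notch roof touched about 1 mm higher than that predicted.
- **Last checks:** both cameras show the shield level, with both ends spanning about 0.098 to 0.239 m. It is clear of the rod and the pin's head, and the arm is touching nothing. By eye, the window plate, the other stands and the bystanders look where they were.
- **Disagreement with the task text:** the slot's mouth pointed to the robot's left at the start, not right towards the stand. I kept that orientation and slid the shield on from the stand's right side instead.
- **Detection:** with the shield held beside the stand, the networks confused its mouth and notch points. There I relied on the measured tool pose, the picture edges and the contact forces.
- **Refused calls:** two move calls were refused for missing keys. They moved nothing, and I sent them again.

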